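Load and start the tube incubator

ROBOT

A 6-joint arm with a two-finger parallel gripper is mounted at the origin on the work surface. World frame = base frame: x ahead of the robot, y to its left, z up, the work surface at z = 0. Lengths are in mm, angles in rad, forces in N, time in s.
With the tool pointing down it reaches from about 275 to 1000 mm from the base axis. Payload 8.4 kg.
Tool frame: the origin (TCP) lies midway between the tips of the shut fingers; the grasp point (between the pads) lies behind it (r.pinch_z is the z of the grasp point in the tool frame, in mm); z points along the fingers, y is the direction in which the jaws open and shut (so a half turn about z gives the same grasp; the last joint's range is limited). The gripper opens to 85 mm and grips with 20 to 120 N. Pads are 22 mm wide; open, the fingers measure 114 mm over their backs; the gripper's body (76 mm by 85 mm) begins 54 mm behind the grasp point. The pads swing forward as they close: fully open they stand 13 mm farther back than shut.
Start: joints at [-1.236, 0.353, 1.633, -0, 1.155, -0.002], TCP at [206.541, -589.889, 231.281] pointing down, gripper open.
Joint ranges: [-2.63, 2.63], [-0.92, 2.1], [0.06, 2.66], [-1.3, 4.44], [0, 2.69], [-3.02, 3.02]. Speed limits (rad/s): [2.22, 2.22, 2.79, 3.14, 3.14, 3.14].

INTERFACE

Orientations are given as [roll, pitch, yaw] about the fixed x, y, z axes, in that order (R = Rz(yaw) Ry(pitch) Rx(roll)).
In Python, from rig import r, optics, ticket gives the robot as it stands.
- The arm moves only by the shell command python3 -m jog 'ROWS' [FORCE]. ROWS is text: rows parted by semicolons, each of 7 numbers parted by spaces: the closure in counts, from 0 (fully open) to 255 (shut), then the shift along the tool's x, y, z in mm, then the turn, a rotation vector about the tool's x, y, z in degrees. A call has 1 to 5 rows; each row shifts and turns the pose as measured when the row begins, along the tool's axes as they then stand; what a row does not reach is not made up. A row lasts 1/12 s, in which the tool goes at most 41.7 mm and 7.16 degrees, less where a joint would pass 70% of its speed; a pose out of reach is approached as far as the arm can. A call with a gripper value outside its range is refused whole. The fingers move at their own pace and stop on an object; FORCE is the grip in N (left out, the last holds). Time passes only in rows, so rows that do not move let the fingers close. It gives the time, the measured TCP pose, the force and the opening at its end, in the units of the state.
- r.sense(): the state, without advancing time (a new reading comes with each control period).
- optics.grab_frame(name): name is "side" or "top" or "wrist"; returns the picture (480x640x3 uint8, red, green, blue); there is no depth.
- optics.camera_info(name): a dict with "fx", "fy", "cx", "cy" (pixels), "world_from_camera" (4x4, takes a point from camera to world coordinates). Camera axes: x right, y down, z forward; pixel columns grow to the right and rows downward; lengths in mm; the calibration is good to about 2 mm. The wrist camera is an equidistant fisheye: a pixel r from the principal point sees the ray r / f radians off the axis. A picture is of the moment at which its call begins: read the wrist's pose just before it. camera_info takes no time and is no camera call; for the wrist camera it gives the pose at the moment of the call.
- ticket.sign_off(): hands the job in, once; it reports no verdict.
The state is a dict: "clock": time; "qpos": joint angles; "qvel": joint speeds; "joint_efforts": joint torques, N m; "eef_pos": TCP position; "tcp_rot": TCP orientation; "contact_force": force on the tool from outside, world axes, zero at the start; "wrist_torque": the same for the moment, N m; "opening": opening from 0.0 (shut) to 1.0 (fully open).
Only numpy, scipy, OpenCV 4.12 (cv2) and the standard library are available. Lean on these libraries where they do the work, as an engineer would, in place of code of your own. Each camera call takes 0.05 s, during which the arm holds its last target.

TASK

Start an incubation: without lifting the rack of tubes, push it with the fingertips along its guides into the incubator until it is fully home against the end of the chamber. Then gently push the raised lid all the way shut, without slamming it, and last press the start button on the console and let it go. Leave everything else on the bench where it stands.

Things in the scene. Friction and masses are not known exactly. Their poses are not given: they have to be found in the camera images.
- incubator: Grey bench incubator, fixed, 200 x 320 mm, origin at table height, place and turn (up to 0.28 rad) vary. Its axes: x from its front (robot's side) to its back, y to the left along the channel, z up. Places given as (x, y, z) in any entry are in this frame, in mm. It has a console in front, an open loading deck at right and the chamber with its lid at left.
- deck (a point): Middle of the channel floor at its open right end, (20, -160, 30). The straight channel is 84 mm wide (x -22 to 62), floor at z 30, and runs along y to the end stop. From y -160 to 20 it is the open loading deck, between 8 mm guide rails with tops at z 45.
- end_stop (a point): Middle of the foot of the chamber's left end wall, inner face, (20, 143, 30): the rack is home against it. The chamber (y 20 to 143) has walls up to z 92: front x -34 to -22, back x 62 to 80, left end; it is open towards the deck and at the top.
- console (a point): Centre of the console's flat top, (-77, 0, 50); the console spans x -120 to -34 and the incubator's full length. On it: the start button, a fixed round dial at (-77, -35) rising to z 66 and a dark display at (-77, 105).
- rack: White rack of ten capped tubes, loose, 0.18 to 0.35 kg, 80 (x) x 120 (y) mm, flat ends 45 mm high, caps to 56 mm. Origin: centre of its underside; axes parallel to the incubator's. Starts in the channel (2 mm play each side) with its origin at (20, -40 to 25, 30); a few newtons slide it to +y. Home: origin at y 83, its right end at y 23, just inside the chamber.
- lid (a joint): Lid hinge, rad: 0 shut, lying level on the chamber walls; grows as it opens upward and backward (2.05 at most). Starts raised at 1.6 to 1.9, leaning a little backward. The hinge is stiff: the lid stays wherever it is left and takes about 0.2 N m, or 2 to 3 N at the free edge, to turn.
- lid_hinge (a point): Middle of the lid's hinge axis, which runs along y, at (70, 88, 93). The lid is a flat grey plate, 136 mm along the hinge (y 20 to 156), 105 mm from axis to free edge, 9 mm thick. Its inner face passes through the axis; its outer face, with a thin black inset, is the top when shut (z 102) and faces away from the robot when raised. There is 100 mm of free room behind the hinge.
- lid_edge (a point): Middle of the lid's free edge, on its outer face (105 mm from the hinge axis, 9 mm off the inner face). Moves with the lid.
- start (a joint): Start button travel, m: 0 released, 0.006 fully down; springs back. About 4 N presses it fully down.
- start_top (a point): Centre of the top of the start button, a white round cap, 24 mm in diameter, in a black housing on the console, pressed straight down. In the incubator's frame at x = -70, y = 30.
- vial: Small glass vial with a cap, 22 x 38 mm, standing on the right part of the console; leave it alone. Origin at the centre of its underside.
- flask: Amber bottle, 68 x 160 mm, standing left of the incubator; leave it alone. Origin at the centre of its underside.
- jar: White jar with a lid, 64 x 75 mm, standing left of the incubator; leave it alone. Origin at the centre of its underside.
- beaker: Glass beaker, 70 x 85 mm, standing left of the incubator; leave it alone. Origin at the centre of its underside.
- tipbox: Box of pipette tips, 85 x 120 x 62 mm, standing right of the loading deck; leave it alone. Origin at the centre of its underside.
- pipette: Pipette lying on the bench at the left front, 240 mm long, 26 mm high; leave it alone. Origin at the centre of its underside.
- dish: Open white tray, 70 x 100 x 25 mm, right of the console; leave it alone. Origin at the centre of its underside.

How it is judged:
By the outcome, as a careful person would: the job done as asked, in the order asked, and still so for the second after the job is handed in, with the robot touching nothing.
It also fails if it takes over 56 s, if anything falls off the work surface, if the arm or the gripper's body presses on something with over 40 N, if the wrist force passes 120 N, or if a joint passes its speed limit or range.

## Working session

There is one attempt and no reset: what is moved stays moved. The work goes in short steps, Python scripts to look and compute and a shell command to move; the robot and the scene stay as the last step left them, time stands still between calls to the robot, and variables do not carry over. Pictures are saved under pics/ and viewed, and the job is handed in when it is done.

```bash
mkdir -p pics; ls; python3 - <<'E'
from rig import r,optics
import cv2
print(r.sense(), r.pinch_z)
for n in("side","top","wrist"):
    i=optics.camera_info(n); print(n,i)
    cv2.imwrite(f"pics/{n}0.png",optics.grab_frame(n)[:,:,::-1])
E
```

```text
pics
{'clock': 0.0, 'qpos': array([-1.23640991e+00,  3.53666154e-01,  1.63411112e+00, -6.25605243e-06,
        1.15518387e+00, -2.42789045e-03]), 'qvel': array([ 5.94151635e-04,  7.69820654e-04,  1.77184908e-03, -1.13384085e-03,
        6.92297800e-05, -6.68662581e-04]), 'joint_efforts': array([-3.11220021e-03, -6.05254483e+01, -3.42066336e+01, -1.26466889e-04,
        9.42670653e-03, -2.26988578e-05]), 'eef_pos': array([ 206.38266015, -589.45636073,  230.56027253]), 'tcp_rot': array([-3.14022415e+00,  2.39743901e-06,  3.36816843e-01]), 'contact_force': array([ 0.28248262, -0.72933397,  0.39250798]), 'wrist_torque': array([-0.01218094,  0.01065836, -0.0348379 ]), 'opening': 1.0047608502436247} -18.700000000000003
side {'fx': 564.0399232784985, 'fy': 564.0399232784985, 'cx': 317.4878416124796, 'cy': 235.01679568831003, 'world_from_camera': array([[-9.42309993e-01, -1.88175808e-01,  2.76842451e-01,
         1.80793239e+02],
       [-3.34696189e-01,  5.16041767e-01, -7.88466458e-01,
         8.92827143e+02],
       [ 5.50804500e-03, -8.35637936e-01, -5.49253040e-01,
         6.82081670e
[... 337 characters left out ...]
4588297e-02,  1.89194754e-02,
         3.52925195e+01],
       [-1.78444527e-02, -7.11732494e-02, -9.97304339e-01,
         1.02863224e+03],
       [ 0.00000000e+00,  0.00000000e+00,  0.00000000e+00,
         1.00000000e+00]])}
wrist {'fx': 371.64829954431775, 'fy': 371.64829954431775, 'cx': 326.5807060070439, 'cy': 236.49608634845524, 'world_from_camera': array([[ 3.31370349e-01, -9.10086955e-01, -2.48868292e-01,
         2.69882479e+02],
       [-9.43499602e-01, -3.20048471e-01, -8.58922381e-02,
        -5.67731579e+02],
       [-1.48051082e-03,  2.63269275e-01, -9.64721253e-01,
         3.73025803e+02],
       [ 0.00000000e+00,  0.00000000e+00,  0.00000000e+00,
         1.00000000e+00]])}
```

View pics/top0.png

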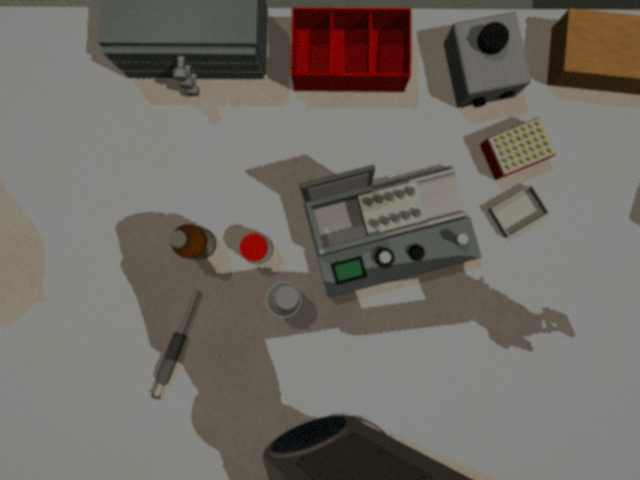

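View pics/side0.png

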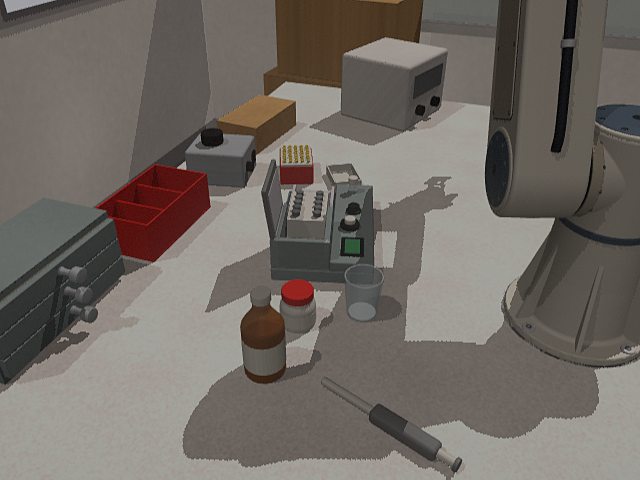

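View pics/wrist0.png

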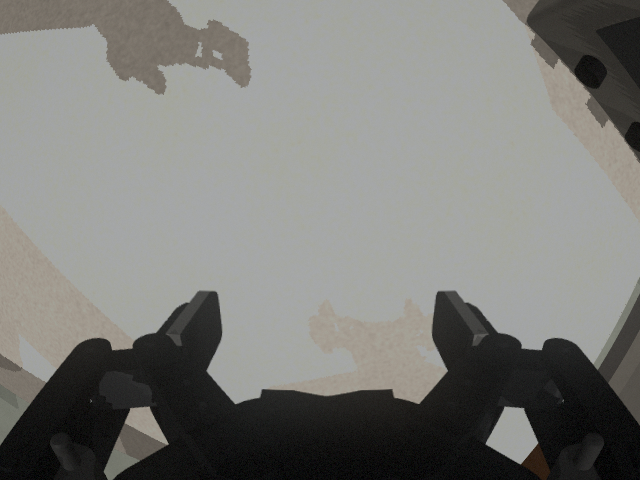

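The top view shows the incubator around (390,230), with the button at (384,257), the dial at (416,252), the display at (349,270) and the rack at (393,205). The lid is raised at (338,184). I'll zoom in next.

```bash
python3 - <<'E'
import cv2
im=cv2.imread("pics/top0.png"); c=im[150:310,290:490]
cv2.imwrite("pics/topz.png",cv2.resize(c,None,fx=4,fy=3.75*4/3.75*0.9375,interpolation=cv2.INTER_CUBIC))
cv2.imwrite("pics/topz.png",cv2.resize(c,(740,592),interpolation=cv2.INTER_CUBIC))
im=cv2.imread("pics/side0.png"); c=im[150:290,250:400]
cv2.imwrite("pics/sidez.png",cv2.resize(c,(600,560),interpolation=cv2.INTER_CUBIC))
E
```

```text
(no output)
```

View pics/topz.png

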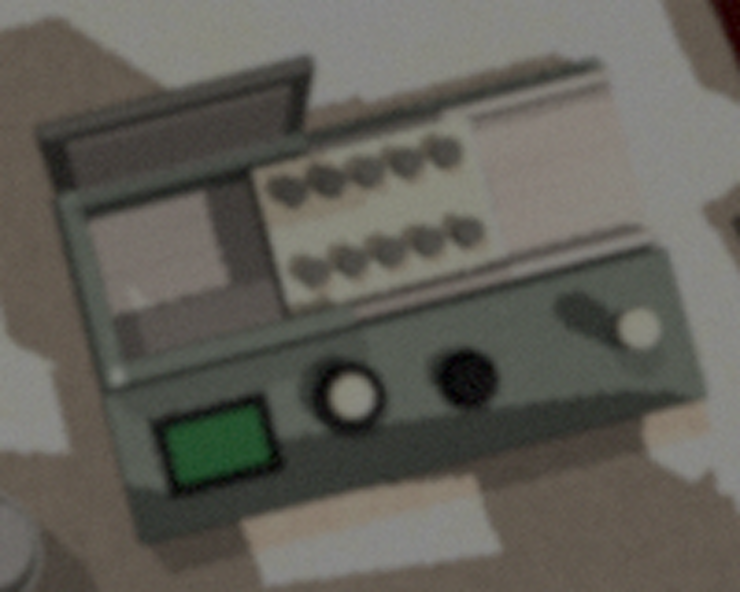

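View pics/sidez.png

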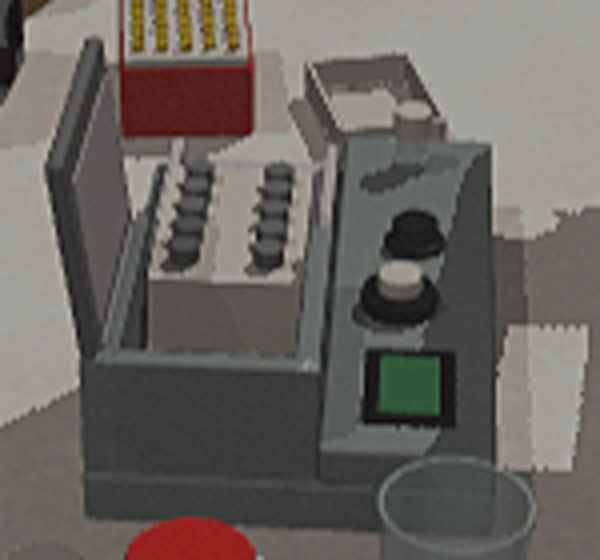

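```bash
cat > h.py <<'E'
import numpy as np, cv2
from scipy.optimize import least_squares
from rig import optics
INF={n:optics.camera_info(n) for n in("side","top")}
def proj(n,P):
    i=INF[n];T=np.linalg.inv(i["world_from_camera"]);p=np.atleast_2d(P)@T[:3,:3].T+T[:3,3]
    return np.c_[i["fx"]*p[:,0]/p[:,2]+i["cx"],i["fy"]*p[:,1]/p[:,2]+i["cy"]]
def ray(n,uv):
    i=INF[n];M=i["world_from_camera"];d=M[:3,:3]@[(uv[0]-i["cx"])/i["fx"],(uv[1]-i["cy"])/i["fy"],1]
    return M[:3,3],d
def onz(n,uv,z):
    o,d=ray(n,uv);return o+d*(z-o[2])/d[2]
def tri(a,b):
    A=[];y=[]
    for n,uv in(("top",a),("side",b)):
        o,d=ray(n,uv);d/=np.linalg.norm(d);Q=np.eye(3)-np.outer(d,d);A.append(Q);y.append(Q@o)
    s=np.linalg.lstsq(np.vstack(A),np.hstack(y),rcond=None);return s[0],np.sqrt(s[1]) if len(s[1]) else 0
tz=lambda x,y:(290+(x+.5)/3.7-.5,150+(y+.5)/3.7-.5)
sz=lambda x,y:(250+(x+.5)/4-.5,150+(y+.5)/4-.5)
def W(p,P):
    c,s=np.cos(p[2]),np.sin(p[2]);P=np.atleast_2d(np.array(P,float))
    return np.c_[p[0]+c*P[:,0]-s*P[:,1],p[1]+s*P[:,0]+c*P[:,1],P[:,2]]
E
python3 - <<'E'
from h import *
g={}
for n in("top","side"):
    im=cv2.imread(f"pics/{n}0.png").astype(int);b,gr,rr=im[...,0],im[...,1],im[...,2]
    m=((gr>rr*1.5)&(gr>b*1.5)&(gr>60)).astype(np.uint8)
    k,l,st,c=cv2.connectedComponentsWithStats(m);j=1+np.argmax(st[1:,4]);print(n,st[j],c[j]);g[n]=tuple(c[j])
print("disp",tri(g["top"],g["side"]))
print("but",tri(tz(352,395),sz(400,278)))
print("dial top",tri(tz(467,375),sz(418,226)))
obs=[("top",g["top"],(-77,105,51)),("side",g["side"],(-77,105,51)),
("top",tz(467,375),(-77,-35,66)),("side",sz(418,226),(-77,-35,66)),
("side",sz(322,455),(-120+86,160,50)),("side",sz(494,450),(-120,160,50)),("side",sz(345,141),(-34,-160,50)),("side",sz(490,143),(-120,-160,50)),
("top",tz(664,250),(-34,-160,50)),("top",tz(705,397),(-120,-160,50))]
f=lambda p:np.hstack([proj(n,W(p,P))[0]-uv for n,uv,P in obs])
s=least_squares(f,[480,-60,.2],loss="soft_l1");print(s.x);print(f(s.x).reshape(-1,2).round(1))
p=s.x
print("rms by cam")
for n in("top","side"):
    o=[q for q in obs if q[0]==n];ff=lambda p:np.hstack([proj(n,W(p,P))[0]-uv for n,uv,P in o])
    print(n,least_squares(ff,p).x)
np.save("inc.npy",p)
for n in("top","side"):
    im=cv2.imread(f"pics/{n}0.png");im=cv2.resize(im,None,fx=4,fy=4,interpolation=cv2.INTER_CUBIC)
    def dl(P,c):
        q=(proj(n,W(p,P))*4+1.5).astype(int);cv2.polylines(im,[q],True,c,1)
    dl([(-120,-160,50),(-120,160,50),(-34,160,50),(-34,-160,50)],(0,255,255))
    dl([(-22,20,92),(-22,143,92),(62,143,92),(62,20,92)],(255,0,0))
    dl([(-22,-160,30),(-22,20,30),(62,20,30),(62,-160,30)],(0,255,0))
    t=np.linspace(0,6.28,20);dl([(-70+12*np.cos(a),30+12*np.sin(a),66) for a in t],(0,0,255))
    x,y=(290,150) if n=="top" else(250,150)
    cv2.imwrite(f"pics/{n}o.png",im[4*y:4*y+600,4*x:4*x+800])
E
```

```text
top [336 261  26  19 351] [348.29344729 269.7977208 ]
side [345 239  15  15 162] [352.35185185 245.67901235]
disp (array([423.71380777,  -3.04481229,  48.85404536]), array([2.63505471]))
but (array([451.44701388, -74.43159061,  63.58720761]), array([2.52481033]))
dial top (array([ 461.70612346, -137.19363777,   58.43758797]), array([4.87443058]))
[ 5.24842060e+02 -8.05588844e+01  2.75201212e-01]
[[-1.   1.6]
 [-0.5 -0.1]
 [ 0.1  2.3]
 [-1.1 -2.5]
 [-1.4 -2. ]
 [ 0.9  1.2]
 [-0.5 -2.5]
 [-0.5 -1.7]
 [-0.4 -0.2]
 [ 0.4  1.3]]
rms by cam
top [ 5.27972408e+02 -8.14500468e+01  2.67416989e-01]
side [ 5.22716785e+02 -7.71725971e+01  2.73951216e-01]
```

View pics/topo.png

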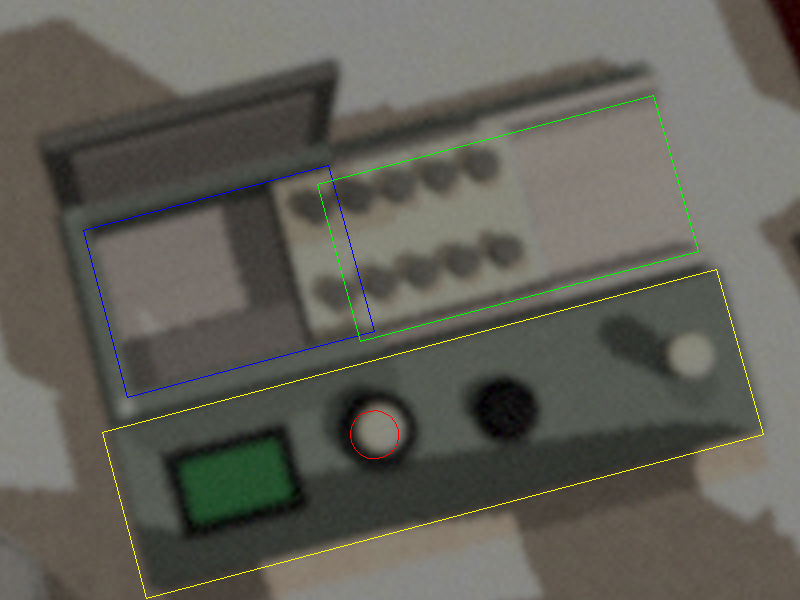

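View pics/sideo.png

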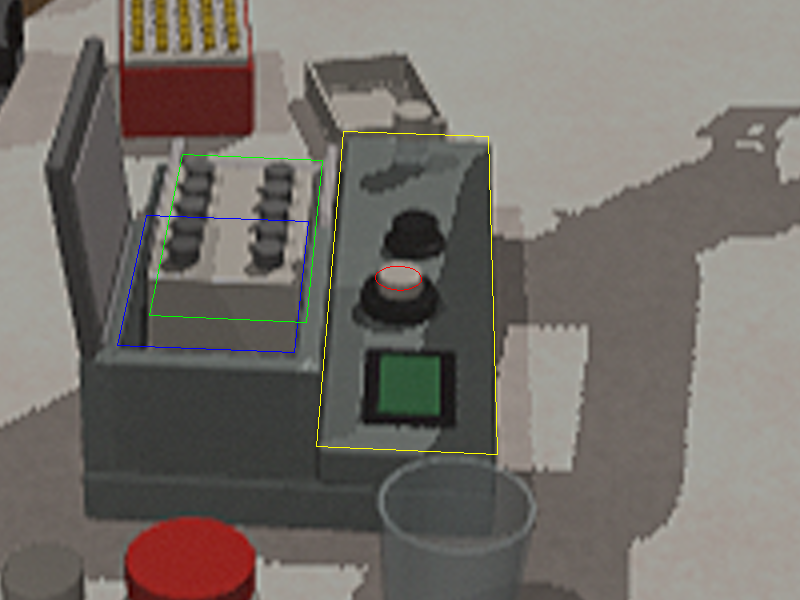

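Overlay and image agree to within 1–2 px, which is a few mm. Next I'll measure the rack's right end, the lid angle and the button height.

```bash
python3 - <<'E'
from h import *
for p in([525,-80.,.273],[528,-81.4,.268]):
    def inv(w):
        c,s=np.cos(p[2]),np.sin(p[2]);d=np.array(w)-[p[0],p[1],0];return np.array([c*d[0]+s*d[1],-s*d[0]+c*d[1],d[2]]).round(1)
    print("rack L",[inv(onz("top",tz(*q),75)) for q in((253,172),(287,308))])
    print("rack R",[inv(onz("top",tz(*q),75)) for q in((470,115),(498,250))])
    print("lid",inv(tri(tz(40,130),sz(52,165))[0]),inv(tri(tz(312,60),sz(95,40))[0]))
    print("but",inv(tri(tz(352,395),sz(400,278))[0]),"dial",inv(tri(tz(467,375),sz(418,226))[0]))
    print("rackLside",[inv(onz("side",sz(*q),75)) for q in((148,277),(300,280))])
E
```

```text
rack L [array([61. , 46.2, 75. ]), array([-14.1,  47.7,  75. ])]
rack R [array([ 60.9, -73.8,  75. ]), array([-12.9, -68.7,  75. ])]
lid [ 88.8 149.  192.1] [ 87.8  16.5 190.3]
but [-69.3  25.2  63.6] dial [-76.4 -38.   58.4]
rackLside [array([57.6, 52.7, 75. ]), array([-20.1,  49.6,  75. ])]
rack L [array([58.2, 48.7, 75. ]), array([-16.9,  49.8,  75. ])]
rack R [array([ 58.7, -71.4,  75. ]), array([-15.1, -66.7,  75. ])]
lid [ 85.5 151.6 192.1] [ 85.1  19.1 190.3]
but [-72.   27.   63.6] dial [-78.7 -36.2  58.4]
rackLside [array([54.9, 55.1, 75. ]), array([-22.9,  51.7,  75. ])]
```

```bash
python3 -m jog '255 33 -18 0 0 0 0; 255 33 -18 0 0 0 0; 255 33 -18 0 0 0 0; 255 33 -18 0 0 0 0; 255 33 -18 0 0 0 0' 20; python3 -m jog '255 33 -18 0 0 0 0; 255 33 -18 0 0 0 0; 255 33 -18 0 0 0 0; 255 33 -18 0 0 0 0; 255 33 -18 0 0 0 0'
```

```text
clock: 0.57
eef_pos: [331.4, -450.4, 228.7]
tcp_rot: [-3.141, 0.002, 0.327]
contact_force: [0.2, -1.6, -0.1]
opening: 0.296
clock: 0.98
eef_pos: [462.8, -304.1, 227.9]
tcp_rot: [-3.14, 0.003, 0.326]
contact_force: [0.4, -0.9, -0.4]
opening: -0.003
```

```bash
python3 -m jog '255 33 -17 5 0 0 -7; 255 31 -19 5 0 0 -7; 255 29 -22 5 0 0 -7; 255 15 -13 5 0 0 -7; 255 0 0 5 0 0 -7'; python3 -m jog '255 0 0 5 0 0 -7; 255 0 0 5 0 0 -7; 255 0 0 5 0 0 -7; 255 0 0 5 0 0 -7; 255 0 0 5 0 0 -7';python3 -m jog '255 0 0 5 0 0 -7; 255 0 0 0 0 0 -6;255 0 0 0 0 0 0'
```

```text
clock: 1.4
eef_pos: [531.5, -182.1, 202.5]
tcp_rot: [-3.142, -0.001, 0.952]
contact_force: [0.5, 0.6, 0.1]
opening: -0.001
clock: 1.82
eef_pos: [531.8, -178.0, 175.1]
tcp_rot: [-3.14, -0.002, 1.574]
contact_force: [0.5, 0.3, 0.3]
opening: 0.002
clock: 2.07
eef_pos: [530.6, -177.4, 168.0]
tcp_rot: [-3.138, -0.004, 1.816]
contact_force: [-1.0, 0.1, 0.1]
opening: 0.002
```

```bash
python3 - <<'E'
from rig import r,optics
import cv2,pickle
i=optics.camera_info("wrist");im=optics.grab_frame("wrist")
cv2.imwrite("pics/w1.png",im[:,:,::-1]);pickle.dump(i,open("w1.pkl","wb"))
print(i["world_from_camera"].round(2))
E
```

```text
[[ 9.7000e-01  2.4000e-01  6.0000e-02  5.1558e+02]
 [ 2.4000e-01 -9.4000e-01 -2.5000e-01 -1.1324e+02]
 [-0.0000e+00  2.6000e-01 -9.7000e-01  3.1064e+02]
 [ 0.0000e+00  0.0000e+00  0.0000e+00  1.0000e+00]]
```

View pics/w1.png

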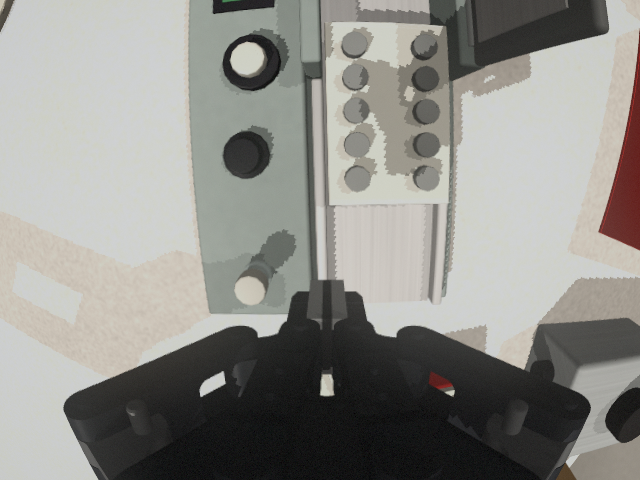

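The wrist view shows the button at (247,60), the dial top at (246,154), and the rack's right end from (330,204) to (447,204). The fingertip is at (327,285).

```bash
cat >> h.py <<'E'
def wonz(i,uv,z):
    M=i["world_from_camera"];x,y=uv[0]-i["cx"],uv[1]-i["cy"];rr=np.hypot(x,y);t=rr/i["fx"]
    d=M[:3,:3]@[np.sin(t)*x/rr,np.sin(t)*y/rr,np.cos(t)];o=M[:3,3];return o+d*(z-o[2])/d[2]
def inv(p,w):
    c,s=np.cos(p[2]),np.sin(p[2]);d=np.array(w)-[p[0],p[1],0];return np.array([c*d[0]+s*d[1],-s*d[0]+c*d[1],d[2]]).round(1)
E
python3 - <<'E'
from h import *
import pickle
i=pickle.load(open("w1.pkl","rb"))
ob=[((246,154),(-77,-35,66)),((247,60),(-70,30,64)),((212,312),(-120,-160,50)),((309,307),(-34,-160,50)),((438,303),(66,-160,45))]
f=lambda p:np.hstack([wonz(i,uv,P[2])[:2]-W(p,P)[0,:2] for uv,P in ob])
s=least_squares(f,[526,-83,.27],loss="soft_l1");p=s.x;print(p,f(p).reshape(-1,2).round(1))
for uv in((330,204),(447,204),(330,23),(438,25)):print("rack",inv(p,wonz(i,uv,75)))
print("tip",inv(p,[530.6,-177.4,168]))
np.save("inc.npy",p)
E
```

```text
[ 5.25982609e+02 -7.94808490e+01  2.84201693e-01] [[ 3.2 -0.6]
 [-0.2 -2.6]
 [ 1.7  1.4]
 [-5.8  2.9]
 [-0.8 -0.3]]
rack [-19.6 -71.2  75. ]
rack [ 58.3 -73.4  75. ]
rack [-15.2  46.4  75. ]
rack [55.  46.5 75. ]
tip [-23.  -95.3 168. ]
```

```bash
python3 -m jog '255 -4 17 0 0 0 -1.7; 255 -4 17 0 0 0 0; 255 0 0 30 0 0 0; 255 0 0 30 0 0 0; 255 0 0 30 0 0 0'; python3 -m jog '255 0 0 20 0 0 0; 255 0 0 10 0 0 0; 255 0 0 0 0 0 0'
python3 - <<'E'
from h import *
from rig import r
import pickle
i=optics.camera_info("wrist");s=r.sense();cv2.imwrite("pics/w2.png",optics.grab_frame("wrist")[:,:,::-1]);pickle.dump(i,open("w2.pkl","wb"))
print(inv([526,-81,.275],s["eef_pos"]),s["tcp_rot"])
E
```

```text
clock: 2.53
eef_pos: [572.5, -178.4, 82.8]
tcp_rot: [3.133, 0.004, 1.818]
contact_force: [0.7, -0.1, 0.1]
opening: -0.002
clock: 2.78
eef_pos: [569.6, -177.3, 46.2]
tcp_rot: [3.139, -0.0, 1.806]
contact_force: [-0.3, 0.0, -0.4]
opening: -0.002
[  15.8 -104.6   46.2] [ 3.13922410e+00 -2.66443626e-04  1.80627556e+00]
```

View pics/w2.png

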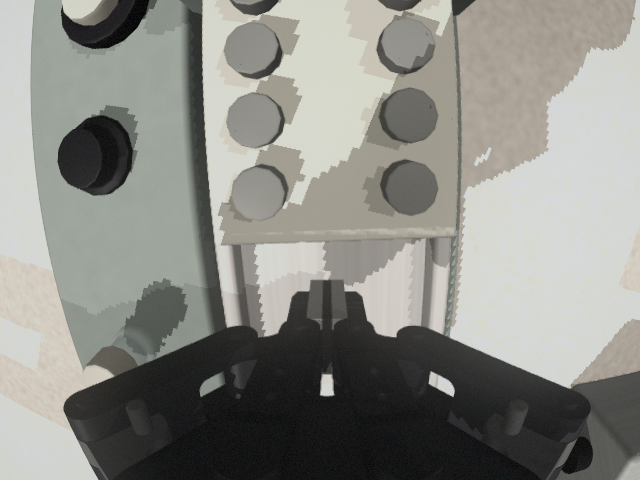

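```bash
python3 -m jog '255 5 0 0 0 0 -1.5; 255 6 0 0 0 0 -1; 255 6 0 0 0 0 0; 255 5 0 0 0 0 0; 255 5 0 0 0 0 0'; python3 -m jog '255 6 0 0 0 0 0; 255 6 0 0 0 0 0; 255 6 0 0 0 0 0; 255 6 0 0 0 0 0; 255 6 0 0 0 0 0'; python3 -c "
from h import *
from rig import r
s=r.sense();print(inv([526,-81,.275],s['eef_pos']))"
```

```text
clock: 3.25
eef_pos: [565.6, -150.8, 52.5]
tcp_rot: [3.132, 0.005, 1.851]
contact_force: [0.2, -1.6, -1.0]
opening: -0.001
clock: 3.67
eef_pos: [557.4, -118.8, 54.2]
tcp_rot: [3.129, 0.007, 1.851]
contact_force: [0.6, -0.8, -0.9]
opening: 0.004
[ 20.  -44.9  54.2]
```

```bash
python3 -m jog '255 6 -2 1 0 0 0; 255 6 -2 1 0 0 0; 255 6 -1 1 0 0 0; 255 6 -1 1 0 0 0; 255 6 -1 1 0 0 0'; python3 -c "
from h import *
from rig import r
i=optics.camera_info('wrist');s=r.sense();cv2.imwrite('pics/w3.png',optics.grab_frame('wrist')[:,:,::-1])
print(inv([526,-81,.275],s['eef_pos']))"
```

```text
clock: 4.08
eef_pos: [543.4, -89.8, 49.6]
tcp_rot: [3.125, 0.009, 1.851]
contact_force: [1.7, -2.6, 1.4]
opening: -0.0
[ 14.3 -13.2  49.6]
```

View pics/w3.png

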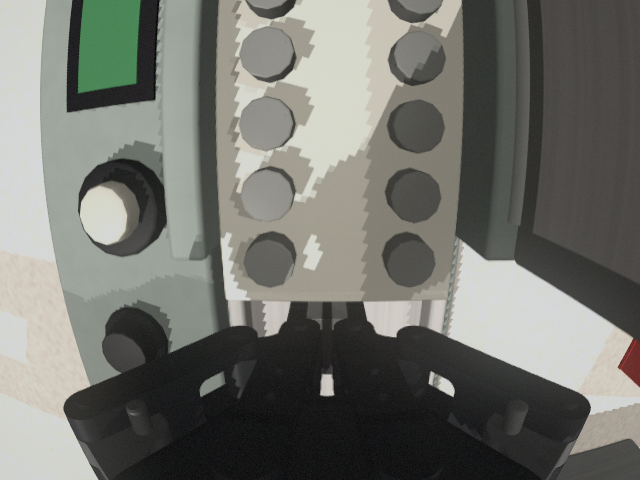

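Pushing works: the rack's right end is at row 300, just ahead of the fingertips. I'll continue more slowly until it reaches the end stop.

```bash
python3 -m jog '255 5 0 0 0 0 0; 255 5 0 0 0 0 0; 255 4 0 0 0 0 0; 255 3 0 0 0 0 0; 255 3 0 0 0 0 0'; python3 -c "
from h import *
from rig import r
s=r.sense();print(inv([526,-81,.275],s['eef_pos']))"
```

```text
clock: 4.55
eef_pos: [536.4, -68.0, 49.0]
tcp_rot: [3.126, 0.009, 1.852]
contact_force: [1.2, -3.1, 2.6]
opening: 0.004
[13.6  9.7 49. ]
```

```bash
python3 -m jog '255 2 0 0 0 0 0; 255 2 0 0 0 0 0'; python3 -m jog '255 2 0 0 0 0 0;255 2 0 0 0 0 0'; python3 -m jog '255 2 0 0 0 0 0;255 2 0 0 0 0 0'; python3 -c "
from h import *
from rig import r
s=r.sense();print(inv([526,-81,.275],s['eef_pos']))"
```

```text
clock: 4.72
eef_pos: [536.5, -67.4, 49.4]
tcp_rot: [3.125, 0.016, 1.856]
contact_force: [2.3, -22.9, -0.1]
opening: 0.001
clock: 4.88
eef_pos: [536.5, -67.7, 49.6]
tcp_rot: [3.124, 0.023, 1.858]
contact_force: [1.9, -16.7, 0.1]
opening: 0.003
clock: 5.05
eef_pos: [536.6, -67.8, 49.8]
tcp_rot: [3.124, 0.029, 1.86]
contact_force: [2.4, -17.2, -0.9]
opening: 0.004
[13.8  9.9 49.8]
```

It stalled at 17–23 N close to the predicted home position. I'll back off and look.

```bash
python3 -m jog '255 -6 0 0 0 1 0; 255 -10 0 0 -1 0 0; 255 -15 0 0 0 0 0; 255 -15 0 0 0 0 0; 255 0 0 -20 0 0 0'; python3 -m jog '255 0 0 -35 0 0 0; 255 0 0 -35 0 0 0; 255 0 0 -35 0 0 0; 255 0 0 0 0 0 0'; python3 -c "
from h import *
from rig import r
import pickle
i=optics.camera_info('wrist');s=r.sense();cv2.imwrite('pics/w4.png',optics.grab_frame('wrist')[:,:,::-1]);pickle.dump(i,open('w4.pkl','wb'))
print(inv([526,-81,.275],s['eef_pos']))"
```

```text
clock: 5.47
eef_pos: [543.9, -111.4, 66.2]
tcp_rot: [3.116, 0.005, 1.861]
contact_force: [-0.6, 0.2, 0.6]
opening: -0.003
clock: 5.8
eef_pos: [537.9, -110.9, 173.9]
tcp_rot: [3.123, -0.001, 1.859]
contact_force: [1.8, -0.3, 0.1]
opening: 0.001
[  3.3 -32.  173.9]
```

View pics/w4.png

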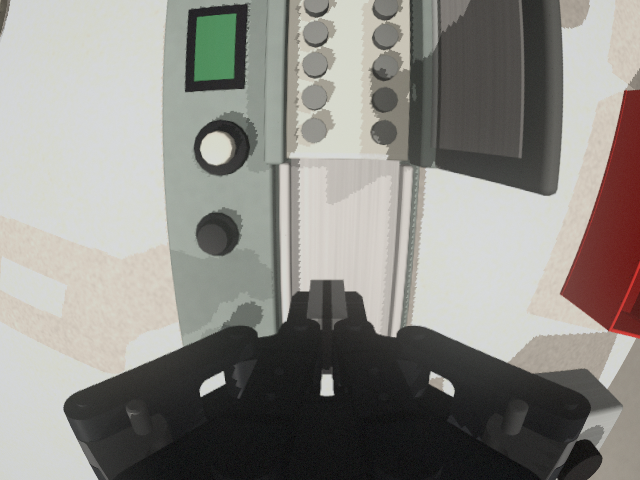

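The wrist view shows the rack's right end at row ~158, just inside the chamber wall ends at row ~163. I'll measure it and refine the frame.

```bash
python3 - <<'E'
from h import *
import pickle
i=pickle.load(open("w4.pkl","rb"))
p=[526,-81,.275]
print("dial",inv(p,wonz(i,(214,236),66)),"but",inv(p,wonz(i,(217,148),64)),"disp",inv(p,wonz(i,(217,47),51)))
print("rack end",inv(p,wonz(i,(288,155),75)),inv(p,wonz(i,(400,159),75)))
print("walls",inv(p,wonz(i,(267,163),92)),inv(p,wonz(i,(290,163),92)),inv(p,wonz(i,(410,166),92)),inv(p,wonz(i,(433,166),92)))
o=i["world_from_camera"][:3,3]
a=inv(p,o);d=inv(p,wonz(i,(557,193),0))-a
t=(20-a[1])/d[1];print("lid edge pt at y=20",a+t*d, "th",np.pi-0 if 0 else 0)
E
```

```text
dial [-74.7 -34.1  66. ] but [-70.4  28.2  64. ] disp [-74.8 103.1  51. ]
rack end [-20.  23.  75.] [53.2 21.8 75. ]
walls [-31.4  19.   92. ] [-17.4  18.9  92. ] [55.9 18.6 92. ] [70.8 19.3 92. ]
lid edge pt at y=20 [ 86.89072165  20.         200.54072165] th 0
```

```bash
python3 -m jog '255 0 0 -40 0 0 0; 255 0 0 -40 1 0 0; 255 10 14 -15 0 0 0; 255 24 26 0 0 0 0; 255 24 26 0 0 0 0'; python3 -m jog '255 24 26 0 0 0 0; 255 24 26 0 0 0 0;255 16 12 0 0 0 0; 255 0 0 0 0 0 0'; python3 -c "
from h import *
from rig import r
i=optics.camera_info('wrist');s=r.sense();cv2.imwrite('pics/w5.png',optics.grab_frame('wrist')[:,:,::-1]);cv2.imwrite('pics/s5.png',optics.grab_frame('side')[:,:,::-1])
print(inv([526,-81,.275],s['eef_pos']),s['contact_force'])"
```

```text
clock: 6.27
eef_pos: [576.2, -37.1, 263.0]
tcp_rot: [-3.127, -0.009, 1.853]
contact_force: [1.6, 0.2, -0.4]
opening: 0.003
clock: 6.6
eef_pos: [621.1, 51.9, 257.3]
tcp_rot: [-3.122, -0.013, 1.854]
contact_force: [-0.5, -0.4, -0.9]
opening: 0.001
[127.6 102.1 257.3] [-0.54513556 -0.37229981 -0.93203052]
```

View pics/s5.png

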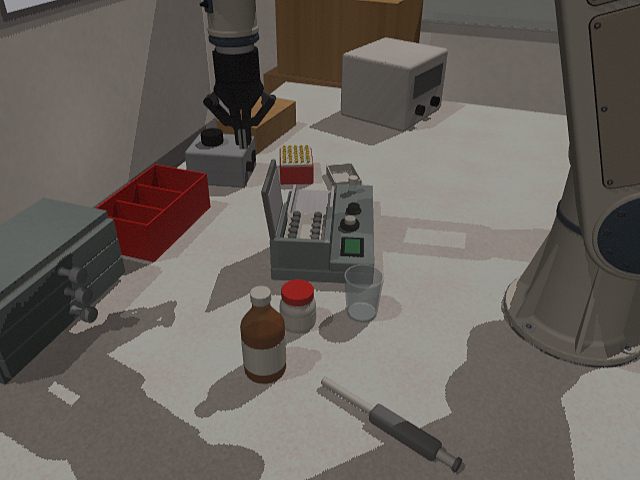

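View pics/w5.png

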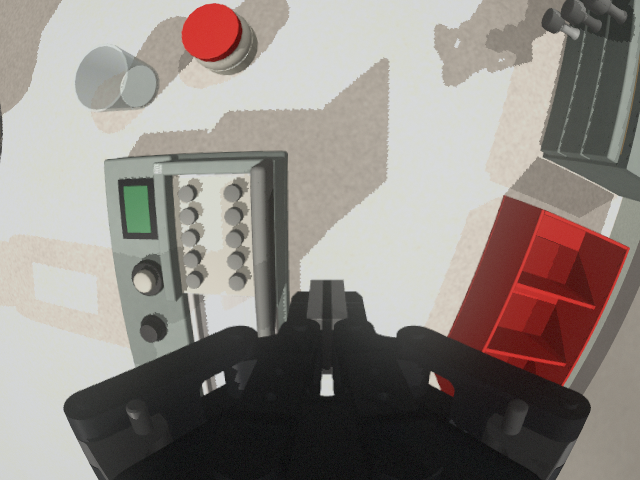

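```bash
python3 -m jog '255 -6 2 20 -1 0 0; 255 -6 2 25 0 0 0; 255 0 0 20 0 0 0; 255 0 0 10 0 0 0;255 0 0 0 0 0 0';  python3 -c "
from h import *
from rig import r
s=r.sense();cv2.imwrite('pics/s6.png',optics.grab_frame('side')[60:300,150:470,::-1].repeat(2,0).repeat(2,1))
print(inv([526,-81,.275],s['eef_pos']),s['contact_force'])"
```

```text
clock: 7.12
eef_pos: [622.5, 34.0, 177.5]
tcp_rot: [-3.134, -0.012, 1.851]
contact_force: [0.3, 0.3, 0.9]
opening: -0.005
[124.1  84.5 177.5] [0.28447858 0.25713446 0.88767516]
```

View pics/s6.png

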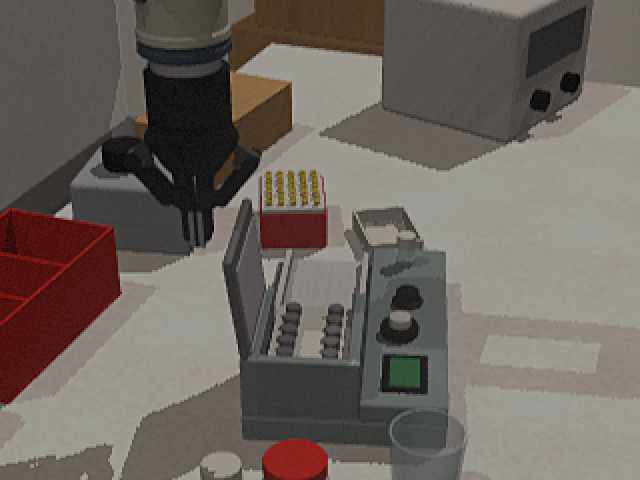

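```bash
python3 -m jog '255 0 -4 0 0 0 0; 255 0 -4 0 0 0 0; 255 0 -4 0 0 0 0; 255 0 -4 0 0 0 0;255 0 -4 0 0 0 0';  python3 -m jog '255 0 -4 0 0 0 0; 255 0 -4 0 0 0 0; 255 0 -4 0 0 0 0; 255 0 -4 0 0 0 0;255 0 -4 0 0 0 0';  python3 -c "
from h import *
from rig import r
s=r.sense();cv2.imwrite('pics/s7.png',optics.grab_frame('side')[60:300,150:470,::-1].repeat(2,0).repeat(2,1))
print(inv([526,-81,.275],s['eef_pos']),s['contact_force'])"
```

```text
clock: 7.58
eef_pos: [603.8, 27.1, 182.8]
tcp_rot: [-3.14, -0.01, 1.85]
contact_force: [1.7, 0.5, -2.3]
opening: -0.001
clock: 8.0
eef_pos: [584.4, 21.7, 184.9]
tcp_rot: [3.137, -0.009, 1.851]
contact_force: [1.9, -0.2, -2.1]
opening: -0.003
[ 84.1  83.  184.9] [ 1.90400159 -0.18966813 -2.07931531]
```

View pics/s7.png

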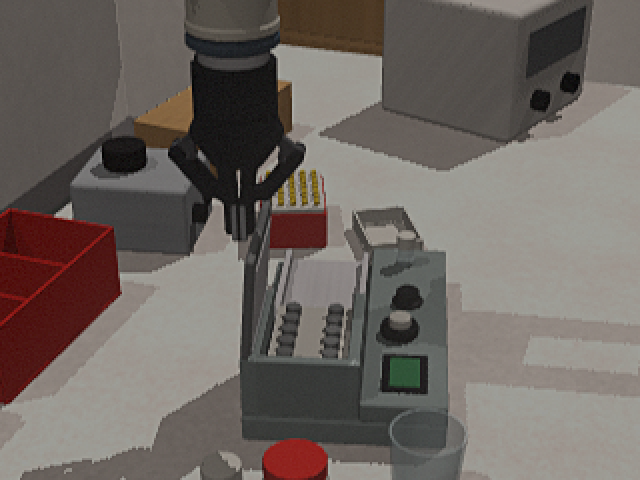

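The lid is turning with the fingertip, about 2 N. I'll continue along the arc.

```bash
python3 -m jog '255 0 -4 2 0 0 0; 255 0 -4 2 0 0 0; 255 0 -4 2 0 0 0; 255 0 -4 2 0 0 0;255 0 -4 2 0 0 0';  python3 -m jog '255 0 -4 2 0 0 0; 255 0 -4 2 0 0 0; 255 0 -4 2 0 0 0; 255 0 -4 2 0 0 0;255 0 -4 2 0 0 0';  python3 -c "
from h import *
from rig import r
s=r.sense()
print(inv([526,-81,.275],s['eef_pos']),s['contact_force'])"
```

```text
clock: 8.47
eef_pos: [564.2, 15.6, 175.2]
tcp_rot: [3.135, -0.008, 1.851]
contact_force: [1.1, 0.8, 1.8]
opening: 0.0
clock: 8.88
eef_pos: [542.3, 9.4, 163.8]
tcp_rot: [3.136, -0.008, 1.851]
contact_force: [1.4, 0.2, 1.6]
opening: -0.002
[ 40.3  82.6 163.8] [1.37403895 0.16692428 1.61797366]
```

```bash
python3 -m jog '255 0 -4 2 0 0 0; 255 0 -4 2 0 0 0; 255 0 -4 2 0 0 0; 255 0 -4 3 0 0 0;255 0 -4 3 0 0 0';  python3 -m jog '255 0 -3 4 0 0 0; 255 0 -3 4 0 0 0; 255 0 -3 4 0 0 0; 255 0 -3 4 0 0 0;255 0 -2 4 0 0 0';  python3 -c "
from h import *
from rig import r
s=r.sense();cv2.imwrite('pics/s8.png',optics.grab_frame('side')[60:300,150:470,::-1].repeat(2,0).repeat(2,1))
print(inv([526,-81,.275],s['eef_pos']),s['contact_force'])"
```

```text
clock: 9.3
eef_pos: [521.3, 3.6, 150.2]
tcp_rot: [3.135, -0.009, 1.851]
contact_force: [2.0, 0.1, 0.8]
opening: 0.001
clock: 9.72
eef_pos: [505.5, -0.8, 128.0]
tcp_rot: [3.136, -0.009, 1.851]
contact_force: [1.1, 0.7, 1.6]
opening: 0.001
[  2.1  82.7 128. ] [1.13838771 0.67305755 1.61457866]
```

View pics/s8.png

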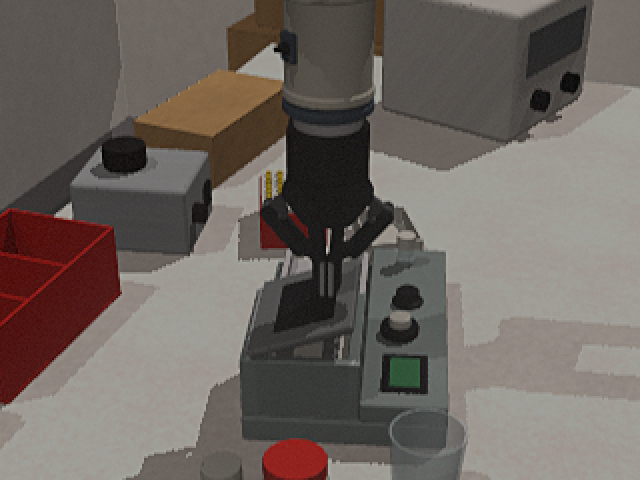

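```bash
python3 -m jog '255 0 -1 2 0 0 0; 255 0 -1 2 0 0 0; 255 0 -1 2 0 0 0; 255 0 -1 2 0 0 0;255 0 0 2 0 0 0';  python3 -m jog '255 0 0 2 0 0 0; 255 0 0 2 0 0 0; 255 0 0 1.5 0 0 0; 255 0 0 1.5 0 0 0;255 0 0 1 0 0 0'; python3 -m jog '255 0 0 1 0 0 0; 255 0 0 1 0 0 0;255 0 0 1 0 0 0' 
```

```text
clock: 10.18
eef_pos: [500.3, -2.0, 116.1]
tcp_rot: [3.139, -0.009, 1.851]
contact_force: [-0.4, -0.3, 2.7]
opening: -0.004
clock: 10.6
eef_pos: [498.7, -2.2, 106.6]
tcp_rot: [-3.141, -0.009, 1.851]
contact_force: [-0.7, -0.1, 0.8]
opening: -0.004
clock: 10.85
eef_pos: [498.4, -2.2, 103.2]
tcp_rot: [-3.14, -0.01, 1.851]
contact_force: [-0.9, -0.7, 1.3]
opening: -0.001
```

```bash
python3 -m jog '255 0 0 1 0 0 0; 255 0 0 1 0 0 0;255 0 0 1 0 0 0'
```

```text
clock: 11.1
eef_pos: [498.4, -2.2, 101.8]
tcp_rot: [-3.14, -0.01, 1.851]
contact_force: [-7.9, -0.2, 23.1]
opening: -0.007
```

The tip is at z 101.8 with a firm 23 N reaction, so the lid is seated. I'll lift off and move towards the button.

```bash
python3 -m jog '255 0 0 -2 0 0 0; 255 0 0 -15 0 0 0; 255 0 0 -30 0 0 0; 255 0 0 -20 0 0 0; 255 -20 -20 0 0 0 0'; python3 -m jog '255 -25 -25 0 0 0 0; 255 -25 -25 0 0 0 0; 255 0 0 0 0 0 0'; python3 -c "
from h import *
from rig import r
import pickle
i=optics.camera_info('wrist');s=r.sense();cv2.imwrite('pics/w9.png',optics.grab_frame('wrist')[:,:,::-1]);pickle.dump(i,open('w9.pkl','wb'));cv2.imwrite('pics/s9.png',optics.grab_frame('side')[60:300,150:470,::-1].repeat(2,0).repeat(2,1))
print(inv([526,-81,.275],s['eef_pos']),s['contact_force'],s['tcp_rot'])"
```

```text
clock: 11.52
eef_pos: [486.8, -25.4, 170.8]
tcp_rot: [-3.141, -0.011, 1.853]
contact_force: [1.0, -1.9, 0.5]
opening: 0.001
clock: 11.77
eef_pos: [452.0, -90.5, 172.0]
tcp_rot: [3.138, -0.008, 1.856]
contact_force: [-0.5, 0.5, 0.2]
opening: -0.0
[-73.8  11.  172. ] [-0.46050559  0.46671353  0.21035867] [ 3.13813092 -0.00829078  1.85598018]
```

View pics/s9.png

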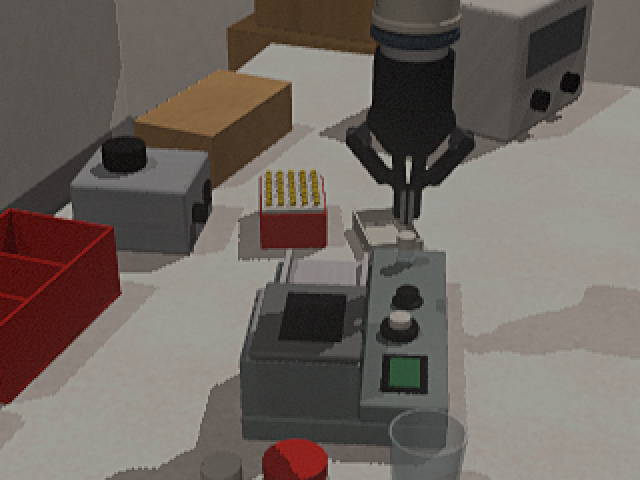

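View pics/w9.png

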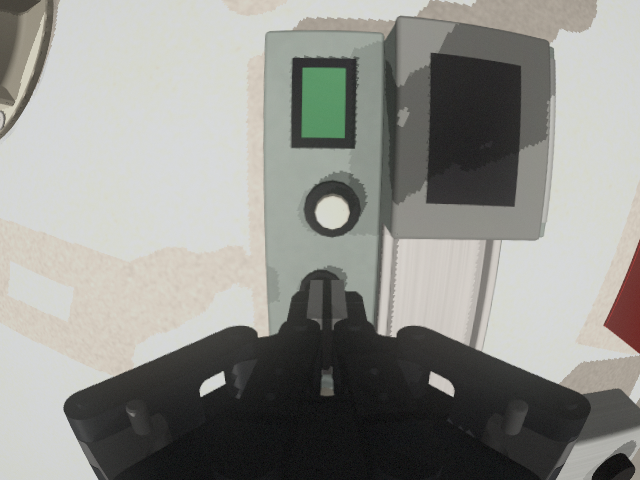

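The lid lies shut in both views. In the wrist view the button cap is at (332,212), so I can compute its offset.

```bash
python3 - <<'E'
from h import *
import pickle
i=pickle.load(open("w9.pkl","rb"));p=[526,-81,.275]
print(inv(p,wonz(i,(332,212),64)),inv(p,wonz(i,(323,103),51)))
E
```

```text
[-69.3  27.4  64. ] [-76.3 102.9  51. ]
```

```bash
python3 -m jog '255 9 2 10 0 0 0; 255 8 2 20 0 0 0; 255 0 0 25 0 0 0; 255 0 0 20 0 0 0; 255 0 0 0 0 0 0'; python3 -c "
from h import *
from rig import r
s=r.sense();cv2.imwrite('pics/s10.png',optics.grab_frame('side')[60:300,150:470,::-1].repeat(2,0).repeat(2,1))
print(inv([526,-81,.275],s['eef_pos']),s['contact_force'])"
```

```text
clock: 12.28
eef_pos: [459.3, -66.0, 96.7]
tcp_rot: [3.128, -0.007, 1.855]
contact_force: [-1.3, 0.5, -0.5]
opening: 0.002
[-60.1  32.5  96.7] [-1.29564167  0.50508252 -0.47199962]
```

View pics/s10.png

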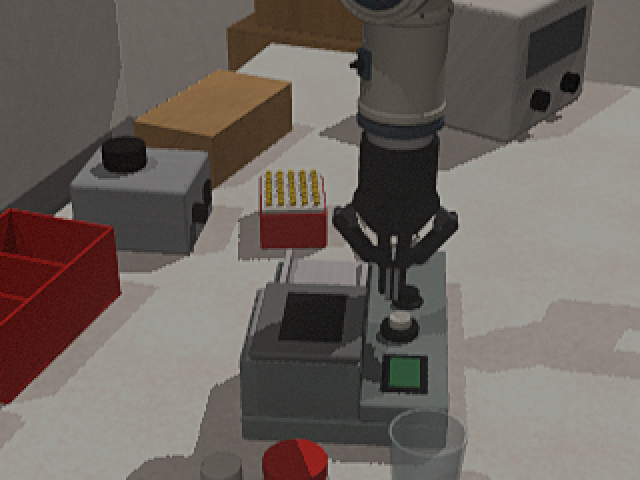

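```bash
python3 -m jog '255 -3 -5 0 0.7 0 0; 255 -1 -4 4 0 0 0; 255 0 0 4 0 0 0; 255 0 0 0 0 0 0'; python3 -c "
from h import *
from rig import r
import pickle
i=optics.camera_info('wrist');s=r.sense();cv2.imwrite('pics/w11.png',optics.grab_frame('wrist')[:,:,::-1])
print(inv([526,-81,.275],s['eef_pos']),s['contact_force'],s['tcp_rot'])"
```

```text
clock: 12.67
eef_pos: [454.6, -72.1, 92.3]
tcp_rot: [3.137, -0.005, 1.857]
contact_force: [-0.3, -0.1, -0.1]
opening: -0.001
[-66.3  28.   92.3] [-0.33636478 -0.10621433 -0.12421122] [ 3.13676534 -0.00514596  1.85661315]
```

View pics/w11.png

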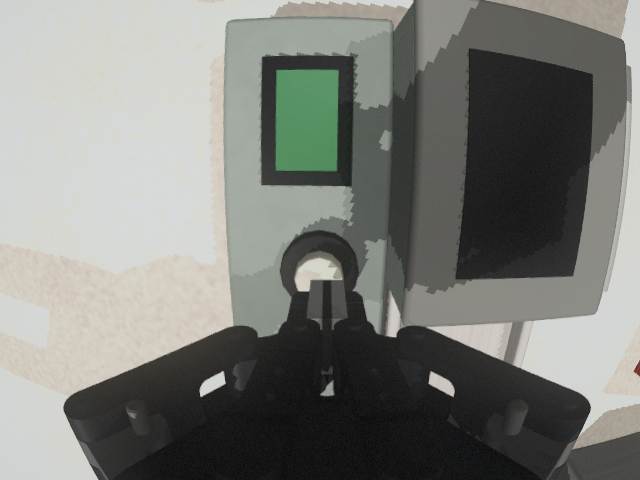

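```bash
python3 -m jog '255 0 -3 2 0 0 0; 255 0 0 6 0 0 0; 255 0 0 6 0 0 0; 255 0 0 2 0 0 0;255 0 0 0 0 0 0'; python3 -m jog '255 0 0 2 0 0 0; 255 0 0 2 0 0 0'; python3 -c "
from h import *
from rig import r
s=r.sense()
print(inv([526,-81,.275],s['eef_pos']),s['contact_force'],s['tcp_rot'])"
```

```text
clock: 13.13
eef_pos: [452.5, -73.4, 76.3]
tcp_rot: [3.134, -0.004, 1.855]
contact_force: [-0.3, -0.2, 0.4]
opening: -0.005
clock: 13.3
eef_pos: [452.5, -73.4, 71.9]
tcp_rot: [3.134, -0.004, 1.855]
contact_force: [-0.1, 0.6, 0.7]
opening: -0.002
[-68.7  27.2  71.9] [-0.06397514  0.55714312  0.69998352] [ 3.13399926 -0.0039303   1.85541282]
```

```bash
for k in 1 2 3; do python3 -m jog '255 0 0 2 0 0 0; 255 0 0 2 0 0 0'|grep -E "pos|force"; done
```

```text
eef_pos: [452.5, -73.4, 67.6]
contact_force: [-0.9, -0.9, 3.2]
eef_pos: [452.8, -73.5, 64.9]
contact_force: [-14.3, 1.5, 60.5]
eef_pos: [452.8, -73.5, 65.2]
contact_force: [-13.1, 0.9, 44.9]
```

The button bottomed out at z ≈ 65, where the force rose steeply. I'll release it, clear away and check.

```bash
python3 -m jog '255 0 0 -2 0 0 0; 255 0 0 -4 0 0 0; 255 0 0 -10 0 0 0; 255 0 0 -30 0 0 0;255 0 0 -30 0 0 0'; python3 -m jog '255 -30 0 -20 0 0 0; 255 -35 0 0 0 0 0; 255 -35 0 0 0 0 0; 255 -20 0 0 0 0 0; 255 0 0 0 0 0 0'; python3 -c "
from h import *
from rig import r
for n in('top','side','wrist'):
    im=optics.grab_frame(n)[:,:,::-1]
    if n=='side': im=im[60:300,150:470].repeat(2,0).repeat(2,1)
    if n=='top': im=cv2.resize(im[130:330,280:560],(780,557))
    cv2.imwrite(f'pics/{n}12.png',im)
s=r.sense()
print(inv([526,-81,.275],s['eef_pos']),s['contact_force'],s['clock'])"
```

```text
clock: 14.22
eef_pos: [448.9, -73.2, 141.0]
tcp_rot: [-3.14, -0.008, 1.856]
contact_force: [1.5, 0.4, 0.1]
opening: -0.001
clock: 14.63
eef_pos: [488.0, -193.2, 170.8]
tcp_rot: [3.132, -0.001, 1.861]
contact_force: [-1.1, 0.2, 0.6]
opening: 0.004
[-68.  -93.6 169.8] [-0.52580252  0.73342094  0.68193481] 14.7833
```

View pics/side12.png

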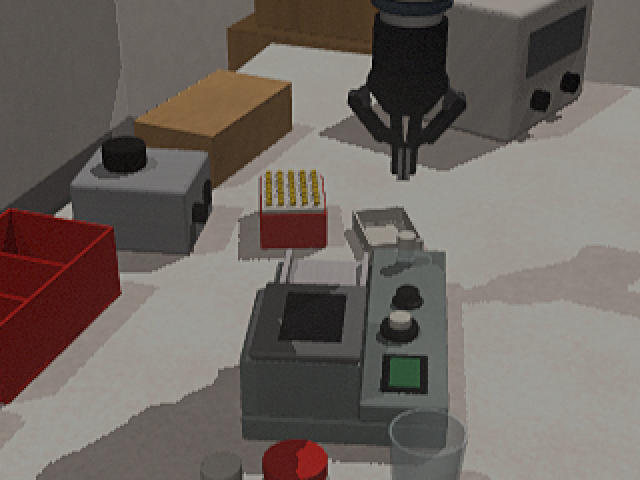

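View pics/top12.png

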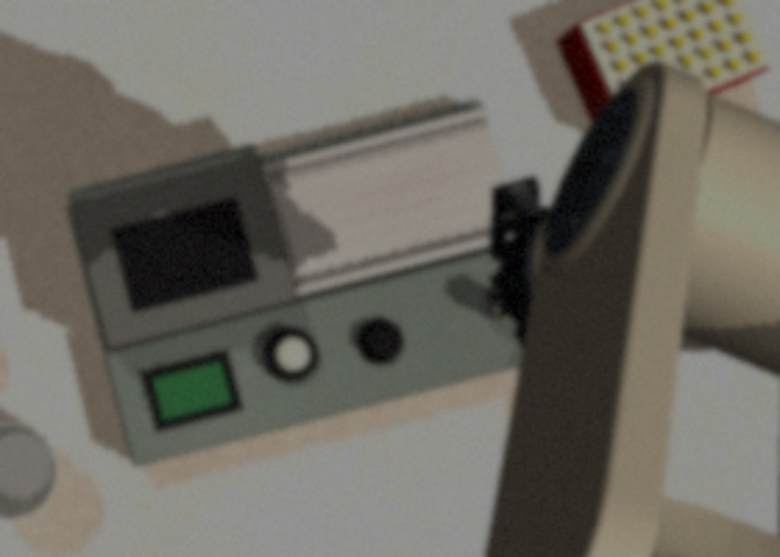

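View pics/wrist12.png

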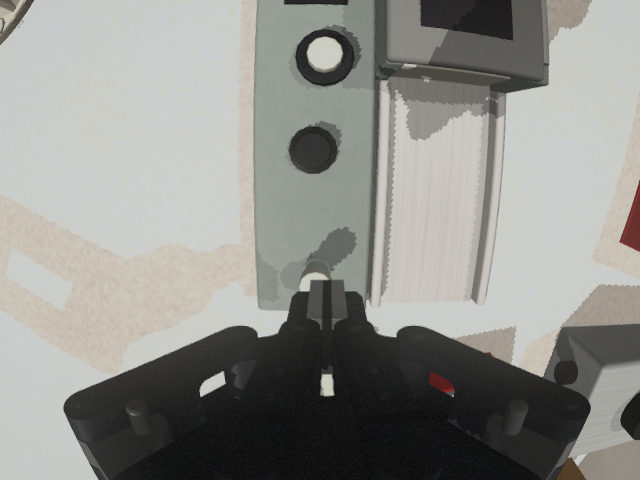

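The lid lies flat, the button is up again, and the vial, dish and tip box stand where they were. The gripper is clear of everything, so I'm handing in.

```bash
python3 -c "
from rig import ticket
print(ticket.sign_off())"
```

```text
the job is handed in; nothing more can be done
None
```

The incubation was started in the order asked, in about 15 s of the 56 s allowed, and I have handed the job in.

- **Rack:** I pushed it with the shut fingertips until it stalled against the end stop at 17–23 N. The wrist camera then put its right end at y ≈ 22–23 mm, against 23 mm for home.
- **Lid:** I swung it down slowly from behind with about 2 N. It seated with the fingertip at z 101.8 mm, where the shut lid's top should be 102 mm, and it still lies level in the last views.
- **Button:** I pressed it down to its stop and let it go. The last pictures show the cap standing up again.
- **Other things:** The vial, dish and tip box looked unmoved in the last pictures. I did not compare the other bench items one by one; the arm stayed well clear of them.
- **Forces:** The fingertips briefly pushed the bottomed-out button with about 60 N, far more than the 4 N it needs. The 40 N limit is stated for the arm and the gripper's body and the wrist limit is 120 N, so I believe this passes.
- **Cameras:** The views disagreed by 2–5 mm about where the incubator stands. The stall at the rack's end stop and the lid's seating height both came within about 2 mm of where I expected them.

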